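# Function-test a combination padlock on the slide

### The arm

A 6-joint arm with a two-finger parallel gripper is mounted at the origin on a cart in front of the work surface, level with it; the furniture and walls round the work are solid. World frame = base frame: x ahead of the robot, y to its left, z up, the work surface at z = 0. Lengths are in m, angles in rad, forces in N, time in s.
With the tool pointing down it reaches from about 0.375 to 0.9 m from the base axis. Payload 3.1 kg.
Tool frame: the origin (TCP) lies where the fingers leave the gripper's body, on its centre line; the fingertips stand 73 mm ahead of it and the grasp point (between the pads) lies 54 mm ahead of it; z points along the fingers, y is the line along which they close (so a half turn about z gives the same grasp; the last joint's range is limited). The gripper opens to 85 mm and grips with 20 to 120 N. Pads are 22 mm wide; open, the fingers measure 114 mm over their backs; the gripper's body (76 mm by 85 mm) begins 54 mm behind the grasp point. The pads swing forward as they close: fully open they stand 13 mm farther back than shut.
Start: joints at [-1.292, 0.527, 1.433, -0, 1.181, -0.178], TCP at [0.276, -0.561, 0.304] pointing down, gripper open.
Joint ranges: [-3.08, 3.08], [-0.75, 2.2], [0.22, 2.44], [-1.43, 4.57], [0, 2.65], [-2.85, 2.85]. Speed limits (rad/s): [2.79, 2.79, 3.14, 3.14, 3.14, 3.14].

### API

Orientations are given as a unit quaternion [x, y, z, w].
In Python, from station import manip gives the robot as it stands.
- The arm moves only by the shell command python3 -m crank 'ROWS' [FORCE]. ROWS is JSON, a list of rows, each an object with "dp": the shift along the tool's x, y, z normalised to -1 to 1, where 1 is 50 cm, a list of three; "delta_rot": the turn, a rotation vector about the tool's x, y, z normalised to -1 to 1, where 1 is 2 pi rad, a list of three; "fingers": the opening, from -1 (shut) to 1 (fully open). A call has 1 to 12 rows; each row shifts and turns the commanded pose from where the row before left it, along the tool's axes as they then stand; what a row does not reach is not made up. A row lasts 1/12 s, in which the tool goes at most 41.7 mm and 7.16 degrees, less where a joint would pass 70% of its speed; a pose out of reach is approached as far as the arm can. A call with a number of a shift or a turn outside -1 to 1 is refused whole. A call with a gripper value outside its range is refused whole. The fingers move at their own pace and stop on an object; FORCE is the grip in N (left out, the last holds). Time passes only in rows, so rows that do not move let the fingers close. It gives the time, the measured TCP pose, the force, the opening and the grip force at its end, in the units of the state.
- manip.sense(): the state, without advancing time (a new reading comes with each control period).
- manip.snapshot(name): name is "scene" or "top"; returns (picture, depth): 384x512x3 uint8, red, green, blue; 384x512 float32, m along the optical axis (not along the pixel's ray), 0 where there is no reading.
- manip.camera_model(name): a dict with "fx", "fy", "cx", "cy" (pixels), "origin" and "attitude" of the camera in the world. Camera axes: x right, y up, looking along -z (the intrinsics and any distortion apply to the point x, -y, -z); pixel columns grow to the right and rows downward; lengths in m; the calibration is good to about 2 mm. A picture is of the moment at which its call begins. camera_model takes no time and is no camera call.
- manip.sign_off(): hands the job in; it is judged then, once.
The state is a dict: "t": time; "q": joint angles; "qd": joint speeds; "tau": joint torques, N m; "tcp_pos": TCP position; "tool_rot": TCP orientation; "force": force on the tool from outside, world axes, zero at the start; "ft_torque": the same for the moment, N m; "finger_gap": opening from 0.0 (shut) to 1.0 (fully open); "gripper_force": force on a finger pad.
Only numpy, scipy, OpenCV 4.12 (cv2) and the standard library are available. Lean on these libraries where they do the work, as an engineer would, in place of code of your own. Each camera call takes 0.05 s, during which the arm holds its last target. There are 200 camera calls.

### The job

Push the carrier with the new combination padlock along its rail until it clicks into the index plunger of the test station. There, with the lock lying in its nest, turn the dial click by click, feeling for the one true notch that lets the shackle spring out a little, and then pull the shackle fully open. Present the opened lock: lift it out of the nest and finish holding it up, still, at least 10 cm clear of the carrier's plate, with the carrier left in the station.

Things in the scene. Friction and masses are not known exactly. Their poses are not given: they have to be found in the camera images.
- rail: fixed linear slide on the bench, 80 mm wide, 390 mm long, running along its own y (roughly from the robot's right to its left); origin in the middle of its underside, x across it (away from the robot), z up. End stops at both ends. A bracket with a spring index plunger stands on its far (+x) side at the test station; 50 mm of travel lie beyond the station, an overshot carrier can be pushed back
- station (a point): point of the rail where the carrier's origin lies when clicked into the test station: 100 mm along +y from the rail's middle, 42 mm above the bench; axes as the rail. The plunger's ball nose drops between two dowel pins on the carrier's back edge: from 14 mm before the seat it takes 10 to 15 N to push past the first pin, then the plunger draws the carrier in and centres it
- carrier: aluminium plate 91 x 150 x 8 mm on a ball carriage, slides only along the rail's y (1 to 2 N). Origin on the plate's upper face (42 mm above the bench) under the middle of the nest; axes as the rail. Black nest walls 6 mm thick stand round the lock, 12 mm high, 7 mm in front (-x), 1.5 mm clear of it. Starts 120 to 180 mm short (-y) of the station
- carrier_knob (a point): middle of the black round push knob on the carrier: 22 mm diameter, 17 mm high, 86 mm from the carrier's origin in -y; this point is 22 mm above the plate and the knob's top 30 mm above it (72 mm above the bench)
- lock: loose steel combination padlock, about 0.28 kg, lying on its back in the nest, dial up, shackle pointing to -x over the front edge of the carrier. Body 66 (x) x 60 (y) x 26 mm (z); origin in the middle of its underside, which rests on the carrier's plate
- lock_heel (a point): middle of the lock body's end face on the far side from the shackle (33 mm from the origin in +x, 13 mm above the underside)
- dial_grip (a point): on the dial's axis, 42 mm above the lock's underside, fixed to the lock (does not turn). The dial: black ribbed knob, 36 mm diameter, 29 to 48 mm above the underside, on a skirt of 43 mm diameter. It clicks every 30 degrees (0.15 to 0.35 N m); all 12 graduations look alike. One notch is the true one, 57 to 158 degrees away at the start, turning clockwise seen from above; there the dial stops dead
- shackle (a joint): how far the shackle is out, in m: about 0.002 in an ordinary notch (it moves 2 mm in and out with each click and cannot be pulled), about 0.0075 when it has sprung out by itself in the true notch, 0.022 fully open. From the true notch on about 2 N pull it open; it stays where it is left
- shackle_bow (a point): middle of the straight cross bar of the U-shaped shackle, moves with it: round bar 8 mm diameter along the lock's y at 13 mm above the lock's underside (55 mm above the bench, nothing below it but the bench), 71 mm from the lock's origin in -x when pushed home. The U is 30 mm wide inside, with 34 mm between bar and lock body when home
- parts_bin: bystander: small open-fronted blue parts bin 77 x 53 x 38 mm behind the rail; leave it where it is
- green_packet: bystander: small green packet 29 x 34 x 17 mm to the right of the rail; leave it where it is
- nylon_block: bystander: cream nylon block 90 x 58 x 26 mm to the right of the rail; leave it where it is
- tweezers: bystander: steel tweezers 124 mm long on the bench in front, right of the rail; leave them where they are

How it is judged:
By the outcome, as a careful person would: the job done as asked, in the order asked, and still so for the second after the job is handed in, while the arm keeps its last pose, push and grip.
It also fails if it takes over 72 s, if anything falls off the work surface, if the arm or the gripper's body presses on something with over 40 N, if the wrist force passes 120 N, or if a joint passes its speed limit or range.

## Working session

There is one attempt and no reset: what is moved stays moved. The work goes in short steps, Python scripts to look and compute and a shell command to move; the robot and the scene stay as the last step left them, time stands still between calls to the robot, and variables do not carry over. Pictures are saved under pics/ and viewed, at most 10 in all, crops included, and the job is handed in when it is done.

```bash
ls; mkdir -p pics
cat > h.py <<'E'
import numpy as np, cv2
from station import manip
from scipy.spatial.transform import Rotation as R
def cam(n):
    m=manip.camera_model(n); a=np.array(m['attitude'],float)
    Rm=R.from_quat(a).as_matrix() if a.size==4 else a.reshape(3,3)
    return m,Rm
def ray(n,u,v,z=None,d=None):
    m,Rm=cam(n); r=Rm@np.array([(u-m['cx'])/m['fx'],-(v-m['cy'])/m['fy'],-1.])
    o=np.array(m['origin'])
    if z is not None: d=(z-o[2])/r[2]
    return o+d*r
def proj(n,p):
    m,Rm=cam(n); c=Rm.T@(np.array(p)-m['origin'])
    return m['cx']+m['fx']*c[0]/-c[2], m['cy']-m['fy']*c[1]/-c[2]
E
python3 - <<'E'
from h import *
for n in('scene','top'):
    p,d=manip.snapshot(n); cv2.imwrite(f'pics/{n}0.png',cv2.cvtColor(p,cv2.COLOR_RGB2BGR)); np.save(f'pics/{n}0d.npy',d)
    print(manip.camera_model(n))
print(manip.sense())
E
```

```text
pics
{'fx': 438.1821136177788, 'fy': 438.1821136177788, 'cx': 246.30813820269125, 'cy': 191.04302336488598, 'origin': array([0.08915046, 0.77579377, 0.52815566]), 'attitude': array([-0.15353787,  0.50003845,  0.8183803 , -0.23799444])}
{'fx': 414.95551614555336, 'fy': 414.95551614555336, 'cx': 252.53457439248422, 'cy': 187.11881959779083, 'origin': array([0.37814819, 0.02471399, 1.06629981]), 'attitude': array([-0.07045819,  0.07189274,  0.71034144, -0.69662193])}
{'t': 0.1, 'q': array([-1.29251185e+00,  5.28381312e-01,  1.43378508e+00, -3.35838355e-06,
        1.18139049e+00, -1.78517044e-01]), 'qd': array([ 0.00077296, -0.00070293, -0.00295245, -0.00094065, -0.00070133,
        0.00075769]), 'tau': array([-5.01298873e-04, -4.43306851e+01, -1.78585571e+01, -2.36435808e-04,
        3.91447407e-03,  4.99557345e-06]), 'tcp_pos': array([ 0.27554993, -0.56041515,  0.30302288]), 'tool_rot': array([ 9.74029126e-01,  2.26420621e-01, -5.05219943e-05, -9.80812721e-04]), 'force': array([-0.51295593,  0.29929251, -0.22549436]), 'ft_torque': array([-0.02572995,  0.01250182, -0.00011833]), 'gripper_force': 0.0, 'finger_gap': 1.0035915891836247}
```

```bash
python3 -c "
import cv2
a=cv2.imread('pics/top0.png');cv2.imwrite('pics/top0b.png',cv2.resize(a,(800,600),interpolation=3))"
```

```text
(no output)
```

View pics/scene0.png

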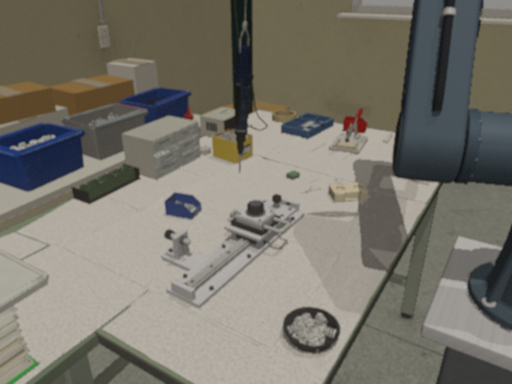

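View pics/top0b.png

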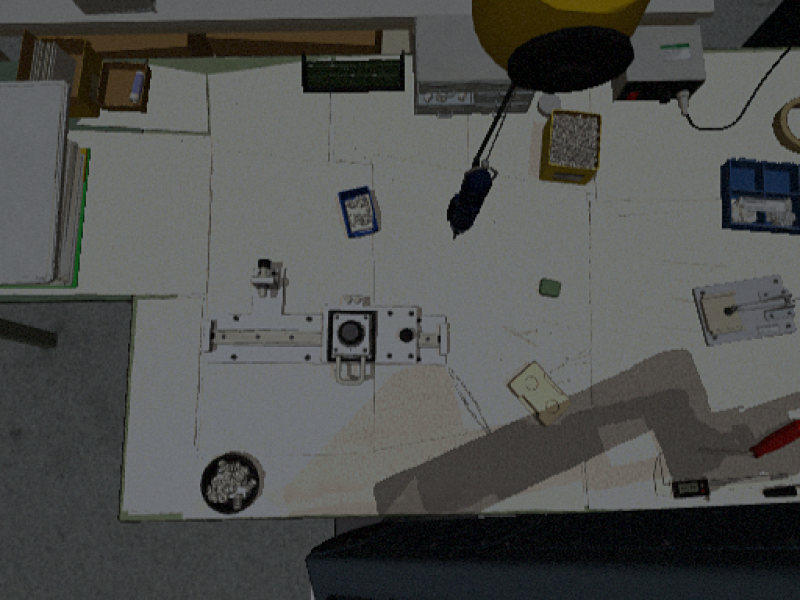

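The top view shows the rail from (205,335) to (448,335) in the enlarged picture, with the dial at about (350,333), the knob at (407,335) and the plunger bracket at (265,275). I'll enlarge the rail area to read these more closely.

```bash
python3 -c "
import cv2
a=cv2.imread('pics/top0.png')[160:256,128:300];a=cv2.convertScaleAbs(a,alpha=1.6)
cv2.imwrite('pics/c1.png',cv2.resize(a,None,fx=4.6,fy=4.6,interpolation=2))"
```

```text
(no output)
```

View pics/c1.png

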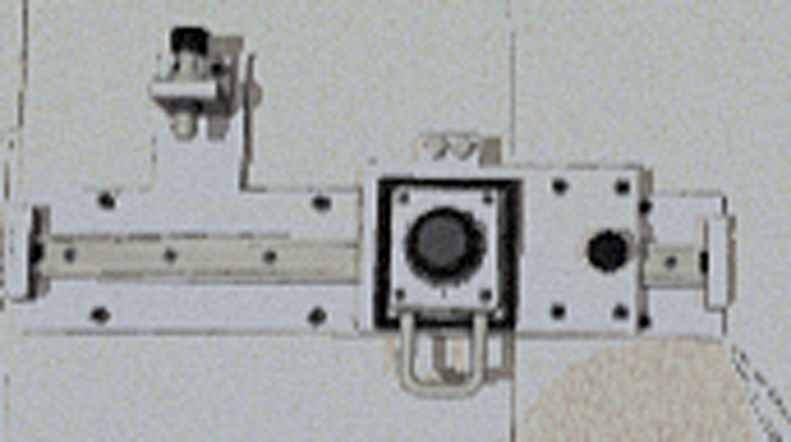

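The crop shows the dial centre at (445,240), knob top at (607,250), bow bar at (440,388) and plate corners at (360,165), (640,165), (638,335) and (360,335). The plunger axis is at column 187.

Run:
```python
from h import *
def c(x,y,z): return ray('top',128+(x+.5)/4.6-.5,160+(y+.5)/4.6-.5,z=z)
for n,a in dict(dial=(445,240,.09),knob=(607,250,.072),bow=(440,388,.055),pl1=(360,165,.042),pl2=(640,165,.042),pl3=(638,335,.042),pl4=(360,335,.042),
 b1=(390,185,.068),b2=(497,185,.068),b3=(390,308,.068),b4=(497,308,.068),plA=(188,40,.05),plB=(185,125,.05),
 rA=(22,332,.0),rB=(725,335,.0),s1=(106,202,.015),s2=(321,204,.015)).items(): print(n,c(*a).round(4))
d=np.load('pics/top0d.npy')
for x,y in((445,240),(607,250),(395,240),(580,300),(200,210)):
    u,v=128+x/4.6,160+y/4.6; print((x,y),ray('top',u,v,d=d[int(round(v)),int(round(u))]).round(4))
# scene-cam projections for check
s=cv2.imread('pics/scene0.png')
```

```text
dial [0.5193 0.0888 0.09  ]
knob [0.5149 0.005  0.072 ]
bow [0.4459 0.0942 0.055 ]
pl1 [0.5684 0.138  0.042 ]
pl2 [ 0.5654 -0.0147  0.042 ]
pl3 [ 0.4729 -0.0111  0.042 ]
pl4 [0.4758 0.1378 0.042 ]
b1 [0.5525 0.1192 0.068 ]
b2 [0.5514 0.0625 0.068 ]
b3 [0.4871 0.1192 0.068 ]
b4 [0.486  0.0632 0.068 ]
plA [0.6385 0.2317 0.05  ]
plB [0.5909 0.2323 0.05  ]
rA [0.4851 0.3309 0.    ]
rB [ 0.4758 -0.0611  0.    ]
s1 [0.5552 0.2826 0.015 ]
s2 [0.5517 0.1627 0.015 ]
(445, 240) [0.3781 0.0247 1.0663]
(607, 250) [0.5136 0.0041 0.0745]
(395, 240) [0.5217 0.1154 0.0703]
(580, 300) [0.4913 0.0186 0.0416]
(200, 210) [0.5494 0.23   0.0102]
```

```bash
cat >> h.py <<'E'
def go(x=None,y=None,z=None,yaw=None):
    s=manip.sense(); Rm=R.from_quat(s['tool_rot']).as_matrix(); p=np.array(s['tcp_pos'])
    t=np.array([p[i] if v is None else v for i,v in enumerate((x,y,z))])
    psi=np.degrees(np.arctan2(Rm[1,0],Rm[0,0]))
    print('p',p.round(4),'yaw',psi.round(2),'tilt',Rm[:2,2].round(4),'f',s['force'].round(1),'tq',s['ft_torque'].round(2),'gap',round(s['finger_gap'],3),'grip',round(s['gripper_force'],1),'q6',round(s['q'][5],2),'t',round(s['t'],2))
    print('dp total',(Rm.T@(t-p)/.5).round(4), 'rotz total', None if yaw is None else round(-((yaw-psi+180)%360-180)/360,4))
E
python3 -m crank '[{"dp":[0.046,-0.040,0],"delta_rot":[0,0,0],"fingers":1},{"dp":[0.046,-0.040,0],"delta_rot":[0,0,0],"fingers":1},{"dp":[0.046,-0.040,0],"delta_rot":[0,0,0],"fingers":1},{"dp":[0.046,-0.040,0],"delta_rot":[0,0,0],"fingers":1},{"dp":[0.046,-0.040,0],"delta_rot":[0,0,0],"fingers":1},{"dp":[0.046,-0.040,0],"delta_rot":[0,0,0],"fingers":1},{"dp":[0.046,-0.040,0],"delta_rot":[0,0,0],"fingers":1},{"dp":[0.046,-0.040,0],"delta_rot":[0,0,0],"fingers":1},{"dp":[0.046,-0.040,0],"delta_rot":[0,0,0],"fingers":1},{"dp":[0.046,-0.040,0],"delta_rot":[0,0,0],"fingers":1},{"dp":[0.046,-0.040,0],"delta_rot":[0,0,0],"fingers":1},{"dp":[0.046,-0.040,0],"delta_rot":[0,0,0],"fingers":1}]' 60
python3 -m crank '[{"dp":[0.046,-0.040,0],"delta_rot":[0,0,0],"fingers":1},{"dp":[0.046,-0.040,0],"delta_rot":[0,0,0],"fingers":1},{"dp":[0.046,-0.040,0],"delta_rot":[0,0,0],"fingers":1},{"dp":[0.046,-0.040,0],"delta_rot":[0,0,0],"fingers":1},{"dp":[0.046,-0.040,0],"delta_rot":[0,0,0],"fingers":1},{"dp":[0.046,-0.040,0],"delta_rot":[0,0,0],"fingers":1},{"dp":[0.046,-0.040,0],"delta_rot":[0,0,0],"fingers":1},{"dp":[0.046,-0.040,0],"delta_rot":[0,0,0],"fingers":1}]'
python3 -m crank '[{"dp":[0,0,0.02],"delta_rot":[0,0,-0.0192],"fingers":1},{"dp":[0,0,0.02],"delta_rot":[0,0,-0.0192],"fingers":1},{"dp":[0,0,0.02],"delta_rot":[0,0,-0.0192],"fingers":1},{"dp":[0,0,0.02],"delta_rot":[0,0,-0.0192],"fingers":1},{"dp":[0,0,0.02],"delta_rot":[0,0,-0.0192],"fingers":1},{"dp":[0,0,0.02],"delta_rot":[0,0,-0.0192],"fingers":1},{"dp":[0,0,0.02],"delta_rot":[0,0,-0.0192],"fingers":1},{"dp":[0,0,0.02],"delta_rot":[0,0,-0.0192],"fingers":1},{"dp":[0,0,0.02],"delta_rot":[0,0,-0.0192],"fingers":1}]'
python3 -c "
from h import *
go(.515,.005,.121,88.5)"
```

```text
t: 1.1
tcp_pos: [0.4177, -0.2222, 0.3037]
tool_rot: [0.974, 0.226, -0.0, -0.0]
force: [0.4, 0.5, -0.7]
finger_gap: 0.996
gripper_force: 0.0
t: 1.77
tcp_pos: [0.5122, 0.0026, 0.3036]
tool_rot: [0.974, 0.226, -0.0, -0.0]
force: [0.8, -0.8, 0.0]
finger_gap: 0.996
gripper_force: 0.0
t: 2.52
tcp_pos: [0.5119, 0.0011, 0.2132]
tool_rot: [0.715, 0.699, -0.0, -0.0]
force: [-0.6, -0.6, 0.0]
finger_gap: 1.0
gripper_force: 0.0
p [0.5119 0.0011 0.2132] yaw 88.72 tilt [-0.0007  0.0001] f [-0.6 -0.6  0. ] tq [-0.   -0.01 -0.  ] gap 1.0 grip 0.0 q6 -0.19 t 2.52
dp total [0.008  0.0062 0.1843] rotz total 0.0006
```

```bash
python3 -m crank '[{"dp":[0.004,0.003,0.03],"delta_rot":[0,0,0],"fingers":1},{"dp":[0.004,0.003,0.04],"delta_rot":[0,0,0],"fingers":1},{"dp":[0,0,0.04],"delta_rot":[0,0,0],"fingers":1},{"dp":[0,0,0.04],"delta_rot":[0,0,0],"fingers":1},{"dp":[0,0,0.034],"delta_rot":[0,0,0],"fingers":1},{"dp":[0,0,0],"delta_rot":[0,0,0],"fingers":-1},{"dp":[0,0,0],"delta_rot":[0,0,0],"fingers":-1},{"dp":[0,0,0],"delta_rot":[0,0,0],"fingers":-1},{"dp":[0,0,0],"delta_rot":[0,0,0],"fingers":-1},{"dp":[0,0,0],"delta_rot":[0,0,0],"fingers":-1},{"dp":[0,0,0],"delta_rot":[0,0,0],"fingers":-1},{"dp":[0,0,0],"delta_rot":[0,0,0],"fingers":-1}]' 60
python3 -c "
from h import *
go()"
```

```text
t: 3.52
tcp_pos: [0.5156, 0.0048, 0.1232]
tool_rot: [0.717, 0.697, 0.001, 0.001]
force: [-1.0, -0.5, 6.7]
finger_gap: 0.221
gripper_force: 58.6
p [0.5156 0.0048 0.1232] yaw 88.39 tilt [ 0.0019 -0.0005] f [-1.  -0.5  6.7] tq [ 0.    0.16 -0.02] gap 0.221 grip 58.6 q6 -0.18 t 3.52
dp total [0. 0. 0.] rotz total None
```

```bash
python3 -m crank '[{"dp":[0.01,0,0],"delta_rot":[0,0,0],"fingers":-1},{"dp":[0.02,0,0],"delta_rot":[0,0,0],"fingers":-1},{"dp":[0.03,0,0],"delta_rot":[0,0,0],"fingers":-1},{"dp":[0.03,0,0],"delta_rot":[0,0,0],"fingers":-1},{"dp":[0.03,0,0],"delta_rot":[0,0,0],"fingers":-1},{"dp":[0.03,0,0],"delta_rot":[0,0,0],"fingers":-1},{"dp":[0.03,0,0],"delta_rot":[0,0,0],"fingers":-1},{"dp":[0.03,0,0],"delta_rot":[0,0,0],"fingers":-1},{"dp":[0.02,0,0],"delta_rot":[0,0,0],"fingers":-1},{"dp":[0.01,0,0],"delta_rot":[0,0,0],"fingers":-1}]'
python3 -m crank '[{"dp":[0.008,0,0],"delta_rot":[0,0,0],"fingers":-1},{"dp":[0.008,0,0],"delta_rot":[0,0,0],"fingers":-1}]'
python3 -m crank '[{"dp":[0.008,0,0],"delta_rot":[0,0,0],"fingers":-1}]'
python3 -m crank '[{"dp":[0.008,0,0],"delta_rot":[0,0,0],"fingers":-1}]'
python3 -m crank '[{"dp":[0.008,0,0],"delta_rot":[0,0,0],"fingers":-1}]'
```

```text
t: 4.35
tcp_pos: [0.5194, 0.126, 0.1232]
tool_rot: [0.717, 0.698, 0.001, 0.001]
force: [0.0, -1.7, 5.4]
finger_gap: 0.221
gripper_force: 58.7
t: 4.52
tcp_pos: [0.5196, 0.1331, 0.1232]
tool_rot: [0.717, 0.697, 0.001, 0.001]
force: [-0.5, -0.2, 6.6]
finger_gap: 0.223
gripper_force: 58.7
t: 4.6
tcp_pos: [0.5196, 0.1356, 0.1232]
tool_rot: [0.716, 0.698, -0.001, 0.002]
force: [-1.0, -19.7, 8.1]
finger_gap: 0.224
gripper_force: 58.8
t: 4.68
tcp_pos: [0.5198, 0.1385, 0.1232]
tool_rot: [0.716, 0.698, -0.001, 0.002]
force: [-0.7, -11.0, 7.5]
finger_gap: 0.223
gripper_force: 58.7
t: 4.77
tcp_pos: [0.52, 0.1432, 0.1232]
tool_rot: [0.717, 0.697, -0.0, 0.002]
force: [-0.8, -4.3, 6.5]
finger_gap: 0.223
gripper_force: 58.7
```

```bash
python3 -m crank '[{"dp":[0.004,0,0],"delta_rot":[0,0,0],"fingers":-1}]'
python3 -m crank '[{"dp":[0.003,0,0],"delta_rot":[0,0,0],"fingers":-1},{"dp":[0,0,0],"delta_rot":[0,0,0],"fingers":-1}]'
python3 -m crank '[{"dp":[0.003,0,0],"delta_rot":[0,0,0],"fingers":-1},{"dp":[0,0,0],"delta_rot":[0,0,0],"fingers":-1}]'
```

```text
t: 4.85
tcp_pos: [0.5201, 0.1464, 0.1232]
tool_rot: [0.717, 0.697, 0.001, 0.001]
force: [0.3, -1.2, 5.8]
finger_gap: 0.227
gripper_force: 58.6
t: 5.02
tcp_pos: [0.5201, 0.1483, 0.1232]
tool_rot: [0.717, 0.697, 0.001, 0.001]
force: [-0.3, -0.4, 5.5]
finger_gap: 0.223
gripper_force: 58.6
t: 5.18
tcp_pos: [0.5201, 0.149, 0.1232]
tool_rot: [0.717, 0.698, 0.0, 0.001]
force: [0.2, -5.6, 6.1]
finger_gap: 0.223
gripper_force: 58.7
```

```bash
python3 -m crank '[{"dp":[0,0,0],"delta_rot":[0,0,0],"fingers":1},{"dp":[0,0,0],"delta_rot":[0,0,0],"fingers":1},{"dp":[0,0,0],"delta_rot":[0,0,0],"fingers":1},{"dp":[0,0,0],"delta_rot":[0,0,0],"fingers":1},{"dp":[0,0,-0.03],"delta_rot":[0,0,0],"fingers":1},{"dp":[0,0,-0.06],"delta_rot":[0,0,0],"fingers":1},{"dp":[0,0,-0.06],"delta_rot":[0,0,0],"fingers":1},{"dp":[-0.05,0,-0.03],"delta_rot":[0,0,0],"fingers":1},{"dp":[-0.07,0,0],"delta_rot":[0,0,0],"fingers":1},{"dp":[-0.07,0,0],"delta_rot":[0,0,0],"fingers":1},{"dp":[-0.05,0,0],"delta_rot":[0,0,0],"fingers":1},{"dp":[0,0,0],"delta_rot":[0,0,0],"fingers":1}]'
python3 - <<'E'
from h import *
for n in('scene','top'):
    p,d=manip.snapshot(n); cv2.imwrite(f'pics/{n}1.png',cv2.cvtColor(p,cv2.COLOR_RGB2BGR)); np.save(f'pics/{n}1d.npy',d)
a=cv2.imread('pics/top1.png')[150:240,110:270]
a=cv2.convertScaleAbs(cv2.resize(a,None,fx=5,fy=5,interpolation=2),alpha=1.6);cv2.imwrite('pics/c2.png',a)
go()
E
```

```text
t: 6.18
tcp_pos: [0.5163, 0.0262, 0.2121]
tool_rot: [0.718, 0.696, -0.0, 0.001]
force: [0.2, 0.8, -0.1]
finger_gap: 1.001
gripper_force: 0.0
p [0.5158 0.0292 0.2118] yaw 88.24 tilt [-0.0004  0.0005] f [-0.5  1.2  0.2] tq [-0.06  0.01  0.01] gap 1.001 grip 0.0 q6 -0.13 t 6.28
dp total [0. 0. 0.] rotz total None
```

View pics/c2.png

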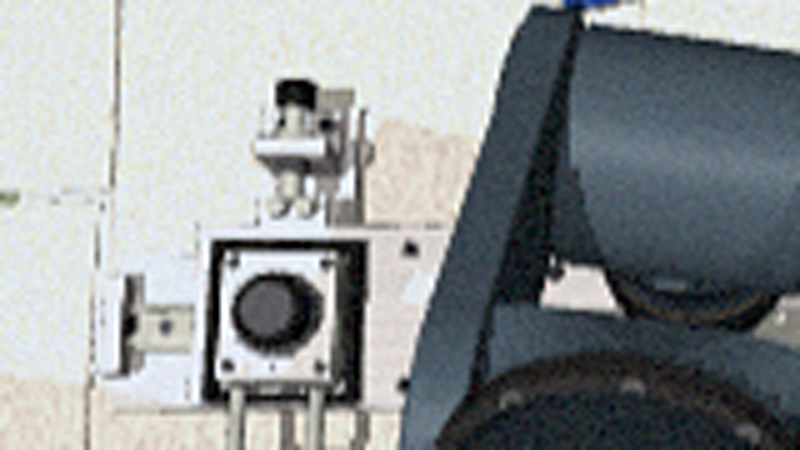

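The plunger nose at (290,190) now sits between the two pins at (277,210) and (307,210), so the carrier is seated. The dial top is at about (270,308), and the skirt at about (278,312).

Run:
```python
from h import *
def c(x,y,z): return ray('top',110+(x+.5)/5-.5,150+(y+.5)/5-.5,z=z).round(4)
print(c(270,308,.09),c(278,312,.071), c(220,248,.068),c(338,248,.068),c(220,380,.068),c(338,380,.068))
go(.521,.234,.212,180-1.5)
```

```text
[0.5235 0.2329 0.09  ] [0.5243 0.2331 0.071 ] [0.5568 0.2627 0.068 ] [0.5557 0.2051 0.068 ] [0.4922 0.2609 0.068 ] [0.4911 0.204  0.068 ]
p [0.5158 0.0292 0.2118] yaw 88.24 tilt [-0.0004  0.0005] f [-0.5  1.2  0.2] tq [-0.06  0.01  0.01] gap 1.001 grip 0.0 q6 -0.13 t 6.28
dp total [ 4.096e-01 -2.200e-03 -2.000e-04] rotz total -0.2507
```

```bash
python3 -m crank '[{"dp":[0.03,0.001,0],"delta_rot":[0,0,0],"fingers":1},{"dp":[0.05,0,0],"delta_rot":[0,0,0],"fingers":1},{"dp":[0.06,0,0],"delta_rot":[0,0,0],"fingers":1},{"dp":[0.06,0,0],"delta_rot":[0,0,0],"fingers":1},{"dp":[0.06,0,0],"delta_rot":[0,0,0],"fingers":1},{"dp":[0.06,0,0],"delta_rot":[0,0,0],"fingers":1},{"dp":[0.05,0,0],"delta_rot":[0,0,0],"fingers":1},{"dp":[0.03,0,0],"delta_rot":[0,0,0],"fingers":1},{"dp":[0.01,0,0],"delta_rot":[0,0,0],"fingers":1}]'
python3 -m crank '[{"dp":[0,0,0],"delta_rot":[0,0,-0.0193],"fingers":1},{"dp":[0,0,0],"delta_rot":[0,0,-0.0193],"fingers":1},{"dp":[0,0,0],"delta_rot":[0,0,-0.0193],"fingers":1},{"dp":[0,0,0],"delta_rot":[0,0,-0.0193],"fingers":1},{"dp":[0,0,0],"delta_rot":[0,0,-0.0193],"fingers":1},{"dp":[0,0,0],"delta_rot":[0,0,-0.0193],"fingers":1},{"dp":[0,0,0],"delta_rot":[0,0,-0.0193],"fingers":1},{"dp":[0,0,0],"delta_rot":[0,0,-0.0193],"fingers":1},{"dp":[0,0,0],"delta_rot":[0,0,-0.0193],"fingers":1},{"dp":[0,0,0],"delta_rot":[0,0,-0.0193],"fingers":1},{"dp":[0,0,0],"delta_rot":[0,0,-0.0193],"fingers":1},{"dp":[0,0,0],"delta_rot":[0,0,-0.0193],"fingers":1}]'
python3 -m crank '[{"dp":[0,0,0],"delta_rot":[0,0,-0.0193],"fingers":1},{"dp":[0,0,0],"delta_rot":[0,0,0],"fingers":1}]'
python3 -c "
from h import *
go(.523,.2335,.147,178.5)"
```

```text
t: 7.03
tcp_pos: [0.5212, 0.2387, 0.2116]
tool_rot: [0.715, 0.699, 0.0, -0.0]
force: [0.7, 0.2, 0.0]
finger_gap: 1.0
gripper_force: 0.0
t: 8.03
tcp_pos: [0.5216, 0.2349, 0.2116]
tool_rot: [0.069, 0.998, -0.0, -0.001]
force: [-0.1, -0.5, -0.5]
finger_gap: 0.998
gripper_force: 0.0
t: 8.2
tcp_pos: [0.5216, 0.2349, 0.2116]
tool_rot: [0.01, 1.0, -0.0, -0.001]
force: [-0.3, -0.5, -1.0]
finger_gap: 1.005
gripper_force: 0.0
p [0.5216 0.2349 0.2116] yaw 178.85 tilt [-0.0011 -0.0002] f [-0.3 -0.5 -1. ] tq [ 0.   -0.01 -0.03] gap 1.005 grip 0.0 q6 -1.32 t 8.2
dp total [-0.0029 -0.0028  0.1293] rotz total 0.001
```

Descend over the dial and grip it.

```bash
python3 -m crank '[{"dp":[-0.003,-0.003,0.03],"delta_rot":[0,0,0.001],"fingers":1},{"dp":[0,0,0.035],"delta_rot":[0,0,0],"fingers":1},{"dp":[0,0,0.035],"delta_rot":[0,0,0],"fingers":1},{"dp":[0,0,0.029],"delta_rot":[0,0,0],"fingers":1},{"dp":[0,0,0],"delta_rot":[0,0,0],"fingers":-1},{"dp":[0,0,0],"delta_rot":[0,0,0],"fingers":-1},{"dp":[0,0,0],"delta_rot":[0,0,0],"fingers":-1},{"dp":[0,0,0],"delta_rot":[0,0,0],"fingers":-1},{"dp":[0,0,0],"delta_rot":[0,0,0],"fingers":-1},{"dp":[0,0,0],"delta_rot":[0,0,0],"fingers":-1}]' 50
python3 -c "
from h import *
go()"
```

```text
t: 9.03
tcp_pos: [0.5242, 0.2333, 0.1488]
tool_rot: [0.015, 1.0, 0.0, 0.001]
force: [-1.3, -1.2, 5.3]
finger_gap: 0.37
gripper_force: 49.6
p [0.5242 0.2333 0.1488] yaw 178.33 tilt [0.0022 0.0003] f [-1.3 -1.2  5.3] tq [-0.14  0.1   0.01] gap 0.37 grip 49.6 q6 -1.32 t 9.03
dp total [0. 0. 0.] rotz total None
```

```bash
Q='python3 -c "from h import *
go()"'
python3 -m crank '[{"dp":[0,0,0],"delta_rot":[0,0,0.0139],"fingers":-1},{"dp":[0,0,0],"delta_rot":[0,0,0.0139],"fingers":-1},{"dp":[0,0,0],"delta_rot":[0,0,0.0139],"fingers":-1}]'; eval "$Q"
python3 -m crank '[{"dp":[0,0,0],"delta_rot":[0,0,0.0139],"fingers":-1},{"dp":[0,0,0],"delta_rot":[0,0,0.0139],"fingers":-1},{"dp":[0,0,0],"delta_rot":[0,0,0.0139],"fingers":-1}]'; eval "$Q"
python3 -m crank '[{"dp":[0,0,0],"delta_rot":[0,0,0.0139],"fingers":-1},{"dp":[0,0,0],"delta_rot":[0,0,0.0139],"fingers":-1},{"dp":[0,0,0],"delta_rot":[0,0,0.0139],"fingers":-1}]' >/dev/null; eval "$Q"
```

```text
t: 9.28
tcp_pos: [0.5238, 0.2334, 0.1488]
tool_rot: [0.146, 0.989, 0.0, 0.001]
force: [-1.8, -1.8, 7.5]
finger_gap: 0.365
gripper_force: 49.5
p [0.5238 0.2334 0.1488] yaw 163.16 tilt [0.0013 0.0001] f [-1.8 -1.8  7.5] tq [-0.11  0.22  0.45] gap 0.365 grip 49.5 q6 -1.05 t 9.28
dp total [0. 0. 0.] rotz total None
t: 9.53
tcp_pos: [0.5238, 0.2332, 0.1488]
tool_rot: [0.275, 0.961, 0.0, 0.0]
force: [-1.5, -1.8, 6.7]
finger_gap: 0.364
gripper_force: 49.7
p [0.5238 0.2332 0.1488] yaw 148.08 tilt [ 0.001  -0.0002] f [-1.5 -1.8  6.7] tq [-0.26  0.34  0.1 ] gap 0.364 grip 49.7 q6 -0.79 t 9.53
dp total [0. 0. 0.] rotz total None
p [0.5236 0.2331 0.1488] yaw 133.16 tilt [ 0.0008 -0.0007] f [-1.  -1.2  6.9] tq [-0.22  0.38  0.5 ] gap 0.37 grip 49.5 q6 -0.53 t 9.78
dp total [0. 0. 0.] rotz total None
```

```bash
Q='python3 -c "from h import *
go()"'
Q="$Q | grep yaw | sed 's/tilt.*tq/tq/'"
python3 -m crank '[{"dp":[0,0,0],"delta_rot":[0,0,0.014],"fingers":-1}]' >/dev/null; eval "$Q"
python3 -m crank '[{"dp":[0,0,0],"delta_rot":[0,0,0.014],"fingers":-1}]' >/dev/null; eval "$Q"
python3 -m crank '[{"dp":[0,0,0],"delta_rot":[0,0,0.014],"fingers":-1}]' >/dev/null; eval "$Q"
python3 -m crank '[{"dp":[0,0,0],"delta_rot":[0,0,0.014],"fingers":-1}]' >/dev/null; eval "$Q"
python3 -m crank '[{"dp":[0,0,0],"delta_rot":[0,0,0.014],"fingers":-1}]' >/dev/null; eval "$Q"
python3 -m crank '[{"dp":[0,0,0],"delta_rot":[0,0,0.014],"fingers":-1}]' >/dev/null; eval "$Q"
```

```text
p [0.5236 0.233  0.1488] yaw 128.07 tq [-0.35  0.33  0.02] gap 0.37 grip 49.7 q6 -0.44 t 9.87
p [0.5235 0.233  0.1488] yaw 123.0 tq [-0.35  0.37  0.02] gap 0.371 grip 49.8 q6 -0.35 t 9.95
p [0.5235 0.2329 0.1488] yaw 117.96 tq [-0.3   0.37  0.07] gap 0.372 grip 49.7 q6 -0.26 t 10.03
p [0.5234 0.2329 0.1488] yaw 112.92 tq [-0.35  0.44  0.07] gap 0.367 grip 49.7 q6 -0.18 t 10.12
p [0.5234 0.2329 0.1488] yaw 107.89 tq [-0.3   0.4   0.05] gap 0.366 grip 49.7 q6 -0.09 t 10.2
p [0.5233 0.2329 0.1488] yaw 102.93 tq [-0.35  0.51  0.39] gap 0.369 grip 49.5 q6 -0.0 t 10.28
```

```bash
Q='python3 -c "from h import *
go()"'
Q="$Q | grep yaw | sed 's/tilt.*tq/tq/'"
python3 -m crank '[{"dp":[0,0,0],"delta_rot":[0,0,0.014],"fingers":-1}]' >/dev/null; eval "$Q"
python3 -m crank '[{"dp":[0,0,0],"delta_rot":[0,0,0.014],"fingers":-1}]' >/dev/null; eval "$Q"
python3 -m crank '[{"dp":[0,0,0],"delta_rot":[0,0,0.014],"fingers":-1}]' >/dev/null; eval "$Q"
python3 -m crank '[{"dp":[0,0,0],"delta_rot":[0,0,0.014],"fingers":-1}]' >/dev/null; eval "$Q"
python3 -m crank '[{"dp":[0,0,0],"delta_rot":[0,0,0.014],"fingers":-1}]' >/dev/null; eval "$Q"
python3 -m crank '[{"dp":[0,0,0],"delta_rot":[0,0,0.014],"fingers":-1}]' >/dev/null; eval "$Q"
```

```text
p [0.5232 0.2329 0.1488] yaw 97.81 tq [-0.43  0.45  0.1 ] gap 0.366 grip 49.7 q6 0.09 t 10.37
p [0.5232 0.2329 0.1488] yaw 92.76 tq [-0.37  0.47  0.02] gap 0.369 grip 49.8 q6 0.18 t 10.45
p [0.5232 0.2329 0.1488] yaw 87.71 tq [-0.32  0.53  0.05] gap 0.364 grip 49.7 q6 0.26 t 10.53
p [0.5231 0.2329 0.1488] yaw 82.68 tq [-0.29  0.51  0.03] gap 0.366 grip 49.9 q6 0.35 t 10.62
p [0.523  0.2329 0.1488] yaw 77.65 tq [-0.27  0.51  0.12] gap 0.369 grip 49.8 q6 0.44 t 10.7
p [0.523  0.2329 0.1488] yaw 72.67 tq [-0.29  0.63  0.23] gap 0.371 grip 49.6 q6 0.53 t 10.78
```

```bash
Q='python3 -c "from h import *
go()"'
Q="$Q | grep yaw | sed 's/tilt.*tq/tq/'"
python3 -m crank '[{"dp":[0,0,0],"delta_rot":[0,0,0.014],"fingers":-1}]' >/dev/null; eval "$Q"
python3 -m crank '[{"dp":[0,0,0],"delta_rot":[0,0,0.014],"fingers":-1}]' >/dev/null; eval "$Q"
python3 -m crank '[{"dp":[0,0,0],"delta_rot":[0,0,0.014],"fingers":-1}]' >/dev/null; eval "$Q"
python3 -m crank '[{"dp":[0,0,0],"delta_rot":[0,0,0.01],"fingers":-1}]' >/dev/null; eval "$Q"
python3 -m crank '[{"dp":[0,0,0],"delta_rot":[0,0,0.01],"fingers":-1}]' >/dev/null; eval "$Q"
```

```text
p [0.5229 0.233  0.1488] yaw 67.57 tq [-0.24  0.53  0.02] gap 0.373 grip 49.7 q6 0.62 t 10.87
p [0.5229 0.233  0.1488] yaw 62.51 tq [-0.3   0.57  0.  ] gap 0.369 grip 49.9 q6 0.7 t 10.95
p [0.5228 0.233  0.1488] yaw 57.47 tq [-0.25  0.59  0.08] gap 0.372 grip 49.8 q6 0.79 t 11.03
p [0.5228 0.233  0.1488] yaw 53.89 tq [-0.18  0.58  0.09] gap 0.37 grip 49.8 q6 0.85 t 11.12
p [0.5227 0.2331 0.1488] yaw 50.34 tq [-0.15  0.64  0.09] gap 0.365 grip 49.8 q6 0.92 t 11.2
```

```bash
Q='python3 -c "from h import *
go()"'
Q="$Q | grep yaw | sed 's/tilt.*tq/tq/'"
python3 -m crank '[{"dp":[0,0,0],"delta_rot":[0,0,0.01],"fingers":-1}]' >/dev/null; eval "$Q"
python3 -m crank '[{"dp":[0,0,0],"delta_rot":[0,0,0.01],"fingers":-1}]' >/dev/null; eval "$Q"
python3 -m crank '[{"dp":[0,0,0],"delta_rot":[0,0,0.01],"fingers":-1}]' >/dev/null; eval "$Q"
python3 -m crank '[{"dp":[0,0,0],"delta_rot":[0,0,0.01],"fingers":-1}]' >/dev/null; eval "$Q"
python3 -m crank '[{"dp":[0,0,0],"delta_rot":[0,0,0.008],"fingers":-1}]' >/dev/null; eval "$Q"
python3 -m crank '[{"dp":[0,0,0],"delta_rot":[0,0,0.008],"fingers":-1}]' >/dev/null; eval "$Q"
python3 -m crank '[{"dp":[0,0,0],"delta_rot":[0,0,0.008],"fingers":-1}]' >/dev/null; eval "$Q"
```

```text
p [0.5227 0.2331 0.1488] yaw 46.75 tq [-0.03  0.61  0.19] gap 0.369 grip 49.7 q6 0.98 t 11.28
p [0.5227 0.2331 0.1488] yaw 43.2 tq [-0.19  0.57  0.12] gap 0.369 grip 49.8 q6 1.04 t 11.37
p [0.5227 0.2331 0.1488] yaw 39.55 tq [-0.27  0.64  0.03] gap 0.363 grip 49.9 q6 1.11 t 11.45
p [0.5226 0.2332 0.1488] yaw 35.93 tq [-0.14  0.62  0.02] gap 0.367 grip 49.9 q6 1.17 t 11.53
p [0.5226 0.2332 0.1488] yaw 33.05 tq [-0.08  0.67 -0.01] gap 0.365 grip 49.8 q6 1.22 t 11.62
p [0.5226 0.2332 0.1488] yaw 30.19 tq [-0.1   0.67  0.  ] gap 0.371 grip 49.9 q6 1.27 t 11.7
p [0.5226 0.2332 0.1488] yaw 27.3 tq [-0.06  0.61  0.04] gap 0.37 grip 49.9 q6 1.32 t 11.78
```

```bash
Q='python3 -c "from h import *
go()"'
Q="$Q | grep yaw | sed 's/tilt.*tq/tq/'"
python3 -m crank '[{"dp":[0,0,0],"delta_rot":[0,0,0.008],"fingers":-1}]' >/dev/null; eval "$Q"
python3 -m crank '[{"dp":[0,0,0],"delta_rot":[0,0,0.006],"fingers":-1}]' >/dev/null; eval "$Q"
python3 -m crank '[{"dp":[0,0,0],"delta_rot":[0,0,0.006],"fingers":-1}]' >/dev/null; eval "$Q"
python3 -m crank '[{"dp":[0,0,0],"delta_rot":[0,0,0.006],"fingers":-1}]' >/dev/null; eval "$Q"
```

```text
p [0.5226 0.2333 0.1488] yaw 24.43 tq [-0.1   0.69  0.05] gap 0.369 grip 49.9 q6 1.37 t 11.87
p [0.5226 0.2333 0.1488] yaw 22.28 tq [-0.06  0.6   0.03] gap 0.371 grip 49.9 q6 1.41 t 11.95
p [0.5226 0.2333 0.1488] yaw 20.15 tq [-0.04  0.69  0.07] gap 0.37 grip 49.9 q6 1.44 t 12.03
p [0.5225 0.2334 0.1488] yaw 18.02 tq [0.11 0.7  0.28] gap 0.373 grip 49.8 q6 1.48 t 12.12
```

```bash
Q='python3 -c "from h import *
go()"'
Q="$Q | grep yaw | sed 's/tilt.*tq/tq/'"
python3 -m crank '[{"dp":[0,0,0],"delta_rot":[0,0,0.005],"fingers":-1}]' >/dev/null; eval "$Q"
python3 -m crank '[{"dp":[0,0,0],"delta_rot":[0,0,0.005],"fingers":-1}]' >/dev/null; eval "$Q"
python3 -m crank '[{"dp":[0,0,0],"delta_rot":[0,0,0.005],"fingers":-1}]' >/dev/null; eval "$Q"
```

```text
p [0.5225 0.2334 0.1488] yaw 16.27 tq [0.25 0.76 0.37] gap 0.368 grip 49.7 q6 1.51 t 12.2
p [0.5225 0.2335 0.1488] yaw 14.53 tq [0.36 0.72 0.65] gap 0.372 grip 49.5 q6 1.54 t 12.28
p [0.5225 0.2336 0.1488] yaw 12.79 tq [0.51 0.77 0.87] gap 0.367 grip 49.4 q6 1.57 t 12.37
```

```bash
python3 -m crank '[{"dp":[0,0,0],"delta_rot":[0,0,-0.006],"fingers":-1},{"dp":[0,0,0],"delta_rot":[0,0,-0.004],"fingers":-1},{"dp":[0,0,0],"delta_rot":[0,0,0],"fingers":0.1},{"dp":[0,0,0],"delta_rot":[0,0,0],"fingers":0.1},{"dp":[0,0,0],"delta_rot":[0,0,0],"fingers":0.1},{"dp":[0,0,-0.04],"delta_rot":[0,0,0],"fingers":0.1},{"dp":[0,0,-0.06],"delta_rot":[0,0,0],"fingers":0.1},{"dp":[0,0,-0.06],"delta_rot":[0,0,0],"fingers":0.1},{"dp":[0,0,-0.03],"delta_rot":[0,0,0],"fingers":0.1},{"dp":[0,0,0],"delta_rot":[0,0,0],"fingers":0.1}]'
python3 - <<'E'
from h import *
ims=[]
for n in('top','scene'):
    p,d=manip.snapshot(n); p=cv2.cvtColor(p,cv2.COLOR_RGB2BGR); cv2.imwrite(f'pics/{n}2.png',p)
    u,v=map(int,proj(n,(.47,.235,.055))); print(n,u,v)
    a=p[v-35:v+25,u-40:u+40]; ims.append(cv2.convertScaleAbs(cv2.resize(a,(400,300),interpolation=2),alpha=1.5))
cv2.imwrite('pics/c3.png',np.hstack(ims)); go()
E
```

```text
t: 13.2
tcp_pos: [0.5259, 0.2338, 0.2462]
tool_rot: [0.99, 0.142, 0.004, -0.0]
force: [1.1, -0.6, -0.5]
finger_gap: 0.551
gripper_force: 0.0
top 165 235
scene 235 258
p [0.5238 0.2332 0.2426] yaw 16.28 tilt [0.001  0.0003] f [ 0.6 -0.3 -0.1] tq [0.   0.03 0.01] gap 0.547 grip 0.0 q6 1.51 t 13.3
dp total [0. 0. 0.] rotz total None
```

View pics/c3.png

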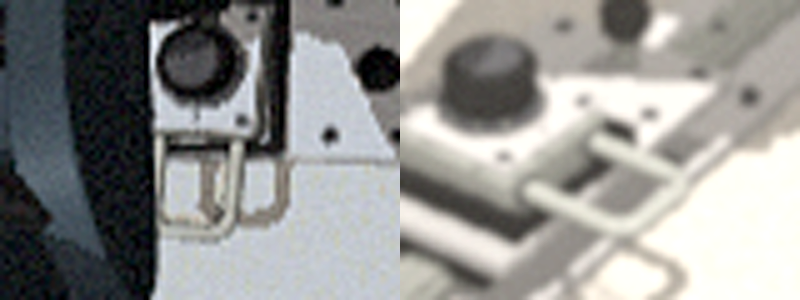

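The left panel (top camera) shows the bow bar at about (200,231) and the body's front edge at about (200,138). The right panel (scene camera) shows the shackle visibly further out.

Run:
```python
from h import *
def c(x,y,z): return ray('top',125+(x+.5)/5-.5,200+(y+.5)/5-.5,z=z).round(4)
print('bow',c(200,231,.055),'front',c(200,135,.064),'legs',c(163,190,.055),c(234,190,.055),'dial',c(190,63,.09))
go(.444,.233,.2426,88.5)
```

```text
bow [0.4442 0.236  0.055 ] front [0.4897 0.2352 0.064 ] legs [0.4643 0.2544 0.055 ] [0.4637 0.2199 0.055 ] dial [0.5212 0.2352 0.09  ]
p [0.5238 0.2332 0.2426] yaw 16.28 tilt [0.001  0.0003] f [ 0.6 -0.3 -0.1] tq [0.   0.03 0.01] gap 0.547 grip 0.0 q6 1.51 t 13.3
dp total [-0.1533 -0.0443 -0.0002] rotz total -0.2006
```

```bash
python3 -m crank '[{"dp":[-0.05,-0.015,0],"delta_rot":[0,0,0],"fingers":-0.44},{"dp":[-0.05,-0.015,0],"delta_rot":[0,0,0],"fingers":-0.44},{"dp":[-0.05,-0.015,0],"delta_rot":[0,0,-0.0182],"fingers":-0.44},{"dp":[0,0,0],"delta_rot":[0,0,-0.0182],"fingers":-0.44},{"dp":[0,0,0],"delta_rot":[0,0,-0.0182],"fingers":-0.44},{"dp":[0,0,0],"delta_rot":[0,0,-0.0182],"fingers":-0.44},{"dp":[0,0,0],"delta_rot":[0,0,-0.0182],"fingers":-0.44},{"dp":[0,0,0],"delta_rot":[0,0,-0.0182],"fingers":-0.44},{"dp":[0,0,0],"delta_rot":[0,0,-0.0182],"fingers":-0.44},{"dp":[0,0,0],"delta_rot":[0,0,-0.0182],"fingers":-0.44},{"dp":[0,0,0],"delta_rot":[0,0,-0.0182],"fingers":-0.44},{"dp":[0,0,0],"delta_rot":[0,0,-0.0182],"fingers":-0.44}]' 30
python3 -m crank '[{"dp":[0,0,0],"delta_rot":[0,0,-0.0182],"fingers":-0.44},{"dp":[0,0,0],"delta_rot":[0,0,0],"fingers":-0.44}]'
python3 -c "
from h import *
go(.444,.2362,.114,88.5)"
```

```text
t: 14.3
tcp_pos: [0.4444, 0.2335, 0.2405]
tool_rot: [0.754, 0.657, -0.002, -0.001]
force: [0.1, -0.5, -0.2]
finger_gap: 0.274
gripper_force: 0.0
t: 14.47
tcp_pos: [0.4445, 0.2335, 0.2406]
tool_rot: [0.717, 0.698, -0.002, -0.001]
force: [-0.1, -0.4, -0.9]
finger_gap: 0.277
gripper_force: 0.0
p [0.4445 0.2335 0.2406] yaw 88.46 tilt [-0.0038 -0.001 ] f [-0.1 -0.4 -0.9] tq [ 0.02  0.01 -0.  ] gap 0.277 grip 0.0 q6 0.29 t 14.47
dp total [ 5.700e-03 -1.000e-04  2.532e-01] rotz total -0.0001
```

```bash
python3 -m crank '[{"dp":[0.0057,0,0.03],"delta_rot":[0,0,0],"fingers":-0.44},{"dp":[0,0,0.05],"delta_rot":[0,0,0],"fingers":-0.44},{"dp":[0,0,0.06],"delta_rot":[0,0,0],"fingers":-0.44},{"dp":[0,0,0.05],"delta_rot":[0,0,0],"fingers":-0.44},{"dp":[0,0,0.02],"delta_rot":[0,0,0],"fingers":-0.44}]'
python3 -m crank '[{"dp":[0,0,0.012],"delta_rot":[0,0,0],"fingers":-0.44},{"dp":[0,0,0.012],"delta_rot":[0,0,0],"fingers":-0.44}]'
python3 -m crank '[{"dp":[0,0,0.01],"delta_rot":[0,0,0],"fingers":-0.44},{"dp":[0,0,0.009],"delta_rot":[0,0,0],"fingers":-0.44}]'
```

```text
t: 14.88
tcp_pos: [0.4432, 0.2359, 0.1337]
tool_rot: [0.718, 0.696, -0.003, -0.002]
force: [0.3, -0.1, 0.1]
finger_gap: 0.279
gripper_force: 0.0
t: 15.05
tcp_pos: [0.4454, 0.2366, 0.1246]
tool_rot: [0.718, 0.697, -0.0, -0.0]
force: [0.8, -0.1, 0.0]
finger_gap: 0.281
gripper_force: 0.0
t: 15.22
tcp_pos: [0.446, 0.2368, 0.1162]
tool_rot: [0.717, 0.697, 0.001, 0.0]
force: [0.0, 0.1, -0.4]
finger_gap: 0.278
gripper_force: 0.0
```

```bash
python3 -m crank '[{"dp":[0,-0.009,0],"delta_rot":[0,0,0],"fingers":-0.44},{"dp":[0,0,0],"delta_rot":[0,0,0],"fingers":-1},{"dp":[0,0,0],"delta_rot":[0,0,0],"fingers":-1},{"dp":[0,0,0],"delta_rot":[0,0,0],"fingers":-1},{"dp":[0,0,0],"delta_rot":[0,0,0],"fingers":-1}]' 25
python3 -m crank '[{"dp":[0,-0.005,0],"delta_rot":[0,0,0],"fingers":-1},{"dp":[0,-0.005,0],"delta_rot":[0,0,0],"fingers":-1}]'
python3 -m crank '[{"dp":[0,-0.005,0],"delta_rot":[0,0,0],"fingers":-1},{"dp":[0,0,0],"delta_rot":[0,0,0],"fingers":-1}]'
```

```text
t: 15.63
tcp_pos: [0.441, 0.2367, 0.1164]
tool_rot: [0.717, 0.697, 0.0, 0.0]
force: [-0.8, -2.6, 1.1]
finger_gap: 0.085
gripper_force: 23.9
t: 15.8
tcp_pos: [0.4367, 0.237, 0.1163]
tool_rot: [0.717, 0.697, 0.001, 0.001]
force: [0.7, -0.9, 0.4]
finger_gap: 0.085
gripper_force: 23.9
t: 15.97
tcp_pos: [0.433, 0.2371, 0.1161]
tool_rot: [0.717, 0.697, 0.0, -0.0]
force: [0.6, -0.1, 1.5]
finger_gap: 0.083
gripper_force: 23.9
```

```bash
python3 -m crank '[{"dp":[0,-0.005,0],"delta_rot":[0,0,0],"fingers":-1},{"dp":[0,-0.003,0],"delta_rot":[0,0,0],"fingers":-1}]'
python3 -m crank '[{"dp":[0,-0.004,0],"delta_rot":[0,0,0],"fingers":-1},{"dp":[0,-0.002,0],"delta_rot":[0,0,0],"fingers":-1}]'
python3 -m crank '[{"dp":[0,-0.003,0],"delta_rot":[0,0,0],"fingers":-1},{"dp":[0,0,0],"delta_rot":[0,0,0],"fingers":-1}]'
```

```text
t: 16.13
tcp_pos: [0.4295, 0.2372, 0.116]
tool_rot: [0.717, 0.697, 0.0, 0.0]
force: [2.9, -0.5, 0.1]
finger_gap: 0.085
gripper_force: 23.8
t: 16.3
tcp_pos: [0.4289, 0.2374, 0.1163]
tool_rot: [0.717, 0.697, 0.003, 0.002]
force: [7.1, -2.6, -0.3]
finger_gap: 0.085
gripper_force: 23.7
t: 16.47
tcp_pos: [0.4287, 0.2375, 0.1165]
tool_rot: [0.717, 0.697, 0.004, 0.003]
force: [7.7, -3.1, -0.9]
finger_gap: 0.084
gripper_force: 23.8
```

```bash
python3 -m crank '[{"dp":[0,-0.006,0],"delta_rot":[0,0,0],"fingers":-1},{"dp":[0,-0.003,0],"delta_rot":[0,0,0],"fingers":-1},{"dp":[0,0,0],"delta_rot":[0,0,0],"fingers":-1}]'
python3 -m crank '[{"dp":[0,0.01,0],"delta_rot":[0,0,0],"fingers":-1},{"dp":[0,0.003,0],"delta_rot":[0,0,0],"fingers":-0.44},{"dp":[0,0,0],"delta_rot":[0,0,0],"fingers":-0.44},{"dp":[0,0,0],"delta_rot":[0,0,0],"fingers":-0.44},{"dp":[0,0,0],"delta_rot":[0,0,0],"fingers":-0.44},{"dp":[0,0,-0.02],"delta_rot":[0,0,0],"fingers":-0.44},{"dp":[0,0,-0.05],"delta_rot":[0,0,0],"fingers":-0.44},{"dp":[0,0,-0.06],"delta_rot":[0,0,0],"fingers":-0.44},{"dp":[0,0,-0.04],"delta_rot":[0,0,0],"fingers":0},{"dp":[0,0,0],"delta_rot":[0,0,0],"fingers":0}]'
python3 - <<'E'
from h import *
ims=[]
for n in('top','scene'):
    p,d=manip.snapshot(n); p=cv2.cvtColor(p,cv2.COLOR_RGB2BGR); cv2.imwrite(f'pics/{n}3.png',p)
    u,v=map(int,proj(n,(.47,.235,.055)))
    a=p[v-35:v+25,u-40:u+40]; ims.append(cv2.convertScaleAbs(cv2.resize(a,(400,300),interpolation=2),alpha=1.5))
cv2.imwrite('pics/c4.png',np.hstack(ims)); go(.5215,.2345,.22,178.5)
E
```

```text
t: 16.72
tcp_pos: [0.428, 0.2378, 0.1167]
tool_rot: [0.717, 0.697, 0.007, 0.005]
force: [13.5, -6.5, -4.3]
finger_gap: 0.084
gripper_force: 23.9
t: 17.55
tcp_pos: [0.4283, 0.2379, 0.205]
tool_rot: [0.717, 0.697, 0.003, 0.002]
force: [0.8, 0.1, 0.8]
finger_gap: 0.499
gripper_force: 0.0
p [0.4268 0.2374 0.2021] yaw 88.4 tilt [0.0019 0.0006] f [-1.2 -0.   0.4] tq [0.05 0.02 0.04] gap 0.499 grip 0.0 q6 0.31 t 17.65
dp total [-0.0004  0.1896 -0.0355] rotz total -0.2503
```

View pics/c4.png

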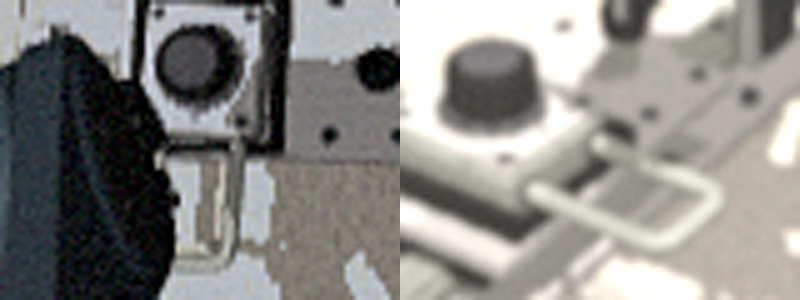

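The top panel shows the bow bar now at about (205,260), roughly 14 mm further out, so the shackle is fully open. The dial is at (188,62). Next I grip the dial and lift.

```bash
python3 -m crank '[{"dp":[-0.003,0.03,0],"delta_rot":[0,0,0],"fingers":0.3},{"dp":[-0.003,0.05,0],"delta_rot":[0,0,0],"fingers":0.3},{"dp":[0,0.05,0],"delta_rot":[0,0,0],"fingers":0.3},{"dp":[0,0.04,0],"delta_rot":[0,0,0],"fingers":0.3},{"dp":[0,0.019,0],"delta_rot":[0,0,0],"fingers":0.3},{"dp":[0,0,0],"delta_rot":[0,0,0],"fingers":0.3}]' 70
python3 -c "
from h import *
go(.5215,.2345,.148,88.5)"
```

```text
t: 18.15
tcp_pos: [0.5228, 0.2312, 0.1998]
tool_rot: [0.717, 0.697, -0.0, 0.0]
force: [-0.7, 0.5, 0.3]
finger_gap: 0.651
gripper_force: 0.0
p [0.5228 0.2312 0.1998] yaw 88.32 tilt [-0.     -0.0001] f [-0.7  0.5  0.3] tq [ 0.01 -0.03  0.02] gap 0.651 grip 0.0 q6 0.25 t 18.15
dp total [ 0.0065 -0.0028  0.1036] rotz total -0.0005
```

```bash
python3 -m crank '[{"dp":[0.0055,-0.0025,0.02],"delta_rot":[0,0,0],"fingers":0.3},{"dp":[0,0,0.035],"delta_rot":[0,0,0],"fingers":0.3},{"dp":[0,0,0.03],"delta_rot":[0,0,0],"fingers":0.3},{"dp":[0,0,0.018],"delta_rot":[0,0,0],"fingers":0.3},{"dp":[0,0,0],"delta_rot":[0,0,0],"fingers":-1},{"dp":[0,0,0],"delta_rot":[0,0,0],"fingers":-1},{"dp":[0,0,0],"delta_rot":[0,0,0],"fingers":-1},{"dp":[0,0,0],"delta_rot":[0,0,0],"fingers":-1},{"dp":[0,0,0],"delta_rot":[0,0,0],"fingers":-1}]' 70
python3 -m crank '[{"dp":[0,0,-0.004],"delta_rot":[0,0,0],"fingers":-1},{"dp":[0,0,-0.006],"delta_rot":[0,0,0],"fingers":-1},{"dp":[0,0,-0.01],"delta_rot":[0,0,0],"fingers":-1},{"dp":[0,0,0],"delta_rot":[0,0,0],"fingers":-1}]'
python3 -c "
from h import *
go()"
```

```text
t: 18.9
tcp_pos: [0.5205, 0.2345, 0.1499]
tool_rot: [0.717, 0.697, 0.001, 0.0]
force: [1.5, 1.3, -3.3]
finger_gap: 0.359
gripper_force: 69.5
t: 19.23
tcp_pos: [0.5197, 0.2342, 0.1603]
tool_rot: [0.717, 0.697, -0.0, -0.0]
force: [0.8, -0.5, -2.6]
finger_gap: 0.362
gripper_force: 69.9
p [0.5197 0.2342 0.1603] yaw 88.38 tilt [-0.0009 -0.0002] f [ 0.8 -0.5 -2.6] tq [-0.02 -0.05 -0.02] gap 0.362 grip 69.9 q6 0.26 t 19.23
dp total [0. 0. 0.] rotz total None
```

```bash
python3 -m crank '[{"dp":[0,0,-0.015],"delta_rot":[0,0,0],"fingers":-1},{"dp":[0,0,-0.02],"delta_rot":[0,0,0],"fingers":-1},{"dp":[0,0,-0.03],"delta_rot":[0,0,0],"fingers":-1},{"dp":[0,0,-0.04],"delta_rot":[0,0,0],"fingers":-1},{"dp":[0,0,-0.04],"delta_rot":[0,0,0],"fingers":-1},{"dp":[0,0,-0.04],"delta_rot":[0,0,0],"fingers":-1},{"dp":[0,0,-0.04],"delta_rot":[0,0,0],"fingers":-1},{"dp":[0,0,-0.03],"delta_rot":[0,0,0],"fingers":-1},{"dp":[0,0,-0.02],"delta_rot":[0,0,0],"fingers":-1},{"dp":[0,0,-0.01],"delta_rot":[0,0,0],"fingers":-1},{"dp":[0,0,0],"delta_rot":[0,0,0],"fingers":-1},{"dp":[0,0,0],"delta_rot":[0,0,0],"fingers":-1}]'
python3 -m crank '[{"dp":[0,0,0],"delta_rot":[0,0,0],"fingers":-1},{"dp":[0,0,0],"delta_rot":[0,0,0],"fingers":-1},{"dp":[0,0,0],"delta_rot":[0,0,0],"fingers":-1},{"dp":[0,0,0],"delta_rot":[0,0,0],"fingers":-1},{"dp":[0,0,0],"delta_rot":[0,0,0],"fingers":-1},{"dp":[0,0,0],"delta_rot":[0,0,0],"fingers":-1}]'
python3 - <<'E'
from h import *
p,d=manip.snapshot('scene'); p=cv2.cvtColor(p,cv2.COLOR_RGB2BGR)
a=p[110:300,140:390]; cv2.imwrite('pics/c5.png',cv2.resize(a,None,fx=3,fy=3,interpolation=2)); go()
E
```

```text
t: 20.23
tcp_pos: [0.5196, 0.2342, 0.3016]
tool_rot: [0.717, 0.697, -0.0, -0.0]
force: [0.5, -1.0, -3.4]
finger_gap: 0.363
gripper_force: 69.8
t: 20.73
tcp_pos: [0.5202, 0.2343, 0.3017]
tool_rot: [0.717, 0.697, -0.0, -0.0]
force: [-0.9, 0.6, -3.0]
finger_gap: 0.359
gripper_force: 69.8
p [0.5202 0.2343 0.3017] yaw 88.38 tilt [-0.0003 -0.0001] f [-1.  -0.7 -2. ] tq [ 0.02 -0.02  0.02] gap 0.362 grip 69.8 q6 0.26 t 20.78
dp total [0. 0. 0.] rotz total None
```

View pics/c5.png

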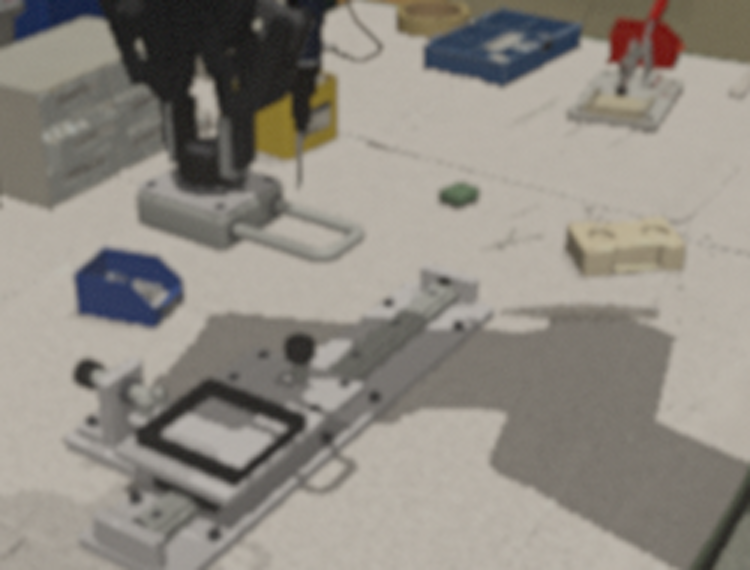

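The picture shows the opened lock at about (220,210), held level by the dial with its shackle out at (340,240). The empty carrier is still in the station, with the plunger at (150,390). The lock is about 150 mm above the plate, so I'm handing in.

```bash
python3 -c "
from station import manip
print(manip.sign_off())"
```

```text
the job is handed in; nothing more can be done
None
```

The job is handed in at about 21 s: the carrier is seated in the test station, and the lock, with its shackle pulled fully open, is held still by its dial about 15 cm above the carrier's plate.

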